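# Thread the locating rod through the plates of a flow-cell stacking jig

### The arm

A 6-joint arm with a two-finger parallel gripper is mounted at the origin on the work surface; the furniture and walls round the work are solid. World frame = base frame: x ahead of the robot, y to its left, z up, the work surface at z = 0. Lengths are in m, angles in rad, forces in N, time in s.
With the tool pointing down it reaches from about 0.3 to 0.775 m from the base axis. Payload 14.6 kg.
Tool frame: the origin (TCP) lies at the very end of the fingers, on their centre line; the grasp point (between the pads) lies 19 mm behind it; z points along the fingers, y is the line along which they close (so a half turn about z gives the same grasp; the last joint's range is limited). The gripper opens to 94 mm and grips with 3 to 60 N. Pads are 16 mm wide; open, the fingers measure 119 mm over their backs; the gripper's body (75 mm by 177 mm) begins 78 mm behind the grasp point.
Start: joints at [-1.297, 0.3, 1.521, -0, 1.321, -0.067], TCP at [0.184, -0.518, 0.205] pointing down, gripper open.
Joint ranges: [-3.03, 3.03], [-0.79, 2.21], [0.23, 2.52], [-1.04, 4.18], [0, 3.07], [-2.55, 2.55]. Speed limits (rad/s): [2.22, 2.22, 2.57, 3.14, 3.14, 3.14].

### API

Orientations are given as [roll, pitch, yaw] about the fixed x, y, z axes, in that order (R = Rz(yaw) Ry(pitch) Rx(roll)).
In Python, from station import ctrl gives the robot as it stands.
- The arm moves only by the shell command python3 -m pendant 'ROWS' [OPENING] [FORCE]. ROWS is JSON, a list of rows, each a list of 2 entries, a list of its own where there are three numbers: the shift along the world's x, y, z in cm, then the turn about the world's z in rad. A call has 1 to 20 rows; each row shifts and turns the commanded pose from where the row before left it; what a row does not reach is not made up. A row lasts 1/12 s, in which the tool goes at most 41.7 mm and 7.16 degrees, less where a joint would pass 70% of its speed; a pose out of reach is approached as far as the arm can. A call is refused whole if a number of a shift passes 4.17 or a number of a turn 0.125, either way. A call with a gripper value outside its range is refused whole. OPENING is the opening, from 0 (shut) to 1 (fully open), set as the call begins (- or left out, the last holds). The fingers move at their own pace and stop on an object; FORCE is the grip in N (left out, the last holds). Time passes only in rows, so rows that do not move let the fingers close. It gives the time, the measured TCP pose, the force, the opening and the grip force at its end, in the units of the state.
- ctrl.get_obs(): the state, without advancing time (a new reading comes with each control period).
- ctrl.camera(name): name is "scene" or "side" or "wrist"; returns a dict with "color" (420x560x3 uint8, red, green, blue), "intrinsics" (3x3 intrinsics, pixels), "camera_from_world" (4x4, takes a point from world to camera coordinates). Camera axes: x right, y down, z forward; pixel columns grow to the right and rows downward; lengths in m; the calibration is good to about 2 mm. The wrist camera is an equidistant fisheye: a pixel r from the principal point sees the ray r / f radians off the axis. A picture is of the moment at which its call begins. There is no depth.
- ctrl.hand_in(): hands the job in; it is judged then, once.
The state is a dict: "time_s": time; "qpos": joint angles; "joint_vel": joint speeds; "tau": joint torques, N m; "ee_pos": TCP position; "eef_rot": TCP orientation; "force": force on the tool from outside, world axes, zero at the start; "moment": the same for the moment, N m; "grip_width": finger opening in m; "grip_force": force on a finger pad.
Only numpy, scipy, OpenCV 4.12 (cv2) and the standard library are available. Lean on these libraries where they do the work, as an engineer would, in place of code of your own. Each camera call takes 0.05 s, during which the arm holds its last target. There are 200 camera calls.

### The job

Take the locating rod with the orange grip out of its blue stand and thread it nose down through the three loose plates of the stacking jig, one after another, into the socket in the jig's base, until its collar lies flush on the top plate; then let go of it. The plates have slid out of line, and those below the top one must be found by feel: press only lightly, never with more than about 30 N, and leave the bottles and the beaker where they stand.

Things in the scene. Friction and masses are not known exactly. Their poses are not given: they have to be found in the camera images.
- rod: Steel locating rod, about 0.12 kg, upright. Origin at the centre of its nose end (lower end), z along the rod towards the grip. Shank 12 mm in diameter; nose a blunt cone, 9 mm wide at the end, 12 mm wide from 3 mm up. Collar 22 mm in diameter, 84 to 90 mm from the nose end. At first it stands loosely in the blue stand, nose 8 mm above the worktop.
- rod_grip (a point): Middle of the rod's orange grip, 112 mm from the nose end: a block 16 x 16 mm square (sides along the rod's x and y) from 90 mm (the collar's top) to 126 mm from the nose end.
- stand: Fixed blue block, 52 x 52 x 40 mm, with one hole 13.5 mm wide and 32 mm deep in the middle of its top. Origin at the centre of its underside, z up.
- jig: Fixed stacking jig: grey base 90 x 112 x 28 mm (x, y, z), four posts at x = +-38, y = +-30 mm, 97 mm tall, and rails with three plates. Origin at the centre of its underside, z up. Plates are 62 x 76 x 8 mm, with a through hole 13.5 mm wide at the centre; each slides along the jig's y by up to 14 mm either way against about 1.2 N and stays there; pressed down, it gives on springs, up to 4 mm.
- top_hole (a point): Centre of the hole in the top plate (steel, 86 to 94 mm above the worktop), at its top face. Moves with that plate, which starts up to 11 mm off centre along the jig's y. A rod in a plate's hole drags that plate along when it is moved in y.
- middle_level (a point): Fixed point on the jig's axis (x = y = 0), 72 mm up, at the level of the middle plate's top face (copper-coloured plate, 64 to 72 mm above the worktop). It does not move with the plate: the plate's hole starts up to 11 mm to either side of this point along the jig's y, by an unmeasured amount. A nose that comes down less than about 2 mm off a hole's centre pulls the plate into line by itself.
- lower_level (a point): Fixed point on the jig's axis (x = y = 0), 50 mm up, at the level of the lower plate's top face (green plate, 42 to 50 mm above the worktop). It does not move with the plate: that hole too starts up to 11 mm to either side along the jig's y, by its own unmeasured amount.
- socket_mouth (a point): Centre of the mouth of the socket in the jig's base, fixed, 28 mm above the worktop on the jig's axis (x = y = 0); a blind hole 13.5 mm wide, 22 mm deep. With the collar resting on the top plate the rod's nose is 10 mm above the worktop, 18 mm down in this socket. The plates' springs: about 2 N before a plate gives at all, then 1.5 N per mm.
- amber_0: Bystander: brown glass bottle with white cap, 56 mm in diameter, 114 mm tall. Origin at the centre of its underside.
- amber_1: Bystander: brown glass bottle with black cap, 56 mm in diameter, 114 mm tall. Origin at the centre of its underside.
- beaker_0: Bystander: small clear beaker, 54 x 58 x 70 mm. Origin at the centre of its underside.
Mind the look-alikes: they are no part of the job. What is meant by the rod is not turquoise, and is the smaller of those in its own colour.

How it is judged:
On the way, in this order (a step that is already met when the one before it is completed fails the run):
1. the rod's nose has passed down through the top plate (z of rod in the frame of jig below 0.084 m and horizontal distance between rod and top_hole below 0.004 m), for 0.1 s.
2. its nose has passed through the middle plate too (z of rod in the frame of jig below 0.062 m and horizontal distance between rod and top_hole below 0.004 m), for 0.1 s.
3. its nose has passed through the lower plate too (z of rod in the frame of jig below 0.04 m and horizontal distance between rod and top_hole below 0.004 m), for 0.1 s.
At the end, for the whole second after the job is handed in: The rod stands at rest through all three plates with its nose in the base's socket, less than 1.5 mm short of its collar lying on the top plate, within 3 mm of the socket's axis and less than 0.06 rad off upright (z of rod in the frame of jig below 0.0115 m and horizontal distance between rod and socket_mouth below 0.003 m and angle between rod's own z axis and vertical below 0.06 rad and linear speed of rod below 0.02 m/s); the robot touches nothing.
It fails at once if the rod is pressed against the jig or its plates with more than 30 N (contact force between rod and jig above 30 N).
It fails at once if the white-capped brown bottle is displaced by more than 20 mm (distance of amber_0 from where it was at the start of the episode above 0.02 m).
It fails at once if the black-capped brown bottle is displaced by more than 20 mm (distance of amber_1 from where it was at the start of the episode above 0.02 m).
It fails at once if the beaker is displaced by more than 20 mm (distance of beaker_0 from where it was at the start of the episode above 0.02 m).
It also fails if it takes over 64 s, if anything falls off the work surface, if the arm or the gripper's body presses on something with over 40 N, if the wrist force passes 120 N, or if a joint passes its speed limit or range.

## Working session

There is one attempt and no reset: what is moved stays moved. The work goes in short steps, Python scripts to look and compute and a shell command to move; the robot and the scene stay as the last step left them, time stands still between calls to the robot, and variables do not carry over. Pictures are saved under pics/ and viewed, at most 10 in all, crops included, and the job is handed in when it is done.

```bash
ls; mkdir -p pics; python3 - <<'E'
from station import ctrl
import cv2,numpy as np,pickle
for n in ("scene","side","wrist"):
    c=ctrl.camera(n); pickle.dump(c,open(f"{n}0.pkl","wb"))
    cv2.imwrite(f"pics/{n}0.png",c["color"][:,:,::-1])
    print(n,np.round(c["intrinsics"],1).tolist(),np.round(c["camera_from_world"],3).tolist())
print(ctrl.get_obs())
E
```

```text
pics
scene [[429.1, 0.0, 281.1], [0.0, 429.1, 210.5], [0.0, 0.0, 1.0]] [[-0.155, -0.988, -0.011, 0.39], [-0.373, 0.069, -0.925, 0.272], [0.915, -0.139, -0.379, 0.489], [0.0, 0.0, 0.0, 1.0]]
side [[539.7, 0.0, 279.4], [0.0, 539.7, 211.0], [0.0, 0.0, 1.0]] [[-0.905, -0.425, 0.005, 0.586], [-0.235, 0.49, -0.84, 0.04], [0.354, -0.761, -0.543, 1.125], [0.0, 0.0, 0.0, 1.0]]
wrist [[325.2, 0.0, 279.7], [0.0, 325.2, 215.0], [0.0, 0.0, 1.0]] [[0.334, -0.943, 0.0, -0.55], [-0.917, -0.325, 0.231, -0.023], [-0.218, -0.077, -0.973, 0.389], [0.0, 0.0, 0.0, 1.0]]
{'time_s': 0.15, 'qpos': array([-1.29661839e+00,  3.00316906e-01,  1.52142783e+00,  1.84471172e-06,
        1.32073064e+00, -6.65966879e-02]), 'joint_vel': array([-0.00010959, -0.00129617, -0.00336194,  0.00171709,  0.00127167,
       -0.00022857]), 'tau': array([ 3.95083161e-04, -5.31958294e+01, -3.52820814e+01,  7.08546652e-02,
        2.36750522e-02, -5.67319171e-05]), 'ee_pos': array([ 0.18376342, -0.51817577,  0.20503575]), 'eef_rot': array([-3.14071201e+00, -6.05256323e-05,  3.40774139e-01]), 'force': array([ 0.62829532,  0.0909024 , -0.39865671]), 'moment': array([-0.0443575 , -0.04728047,  0.00469367]), 'grip_force': 0.0, 'grip_width': 0.0940631352949779}
```

View pics/scene0.png

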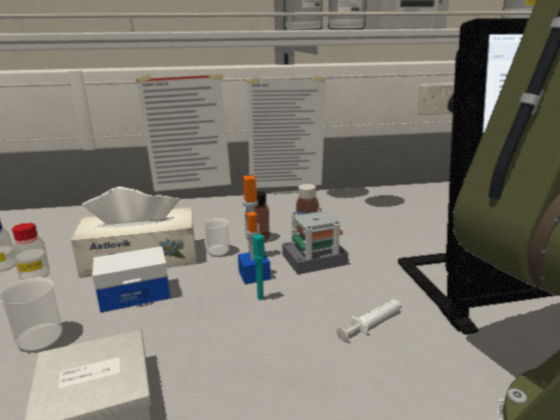

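View pics/side0.png

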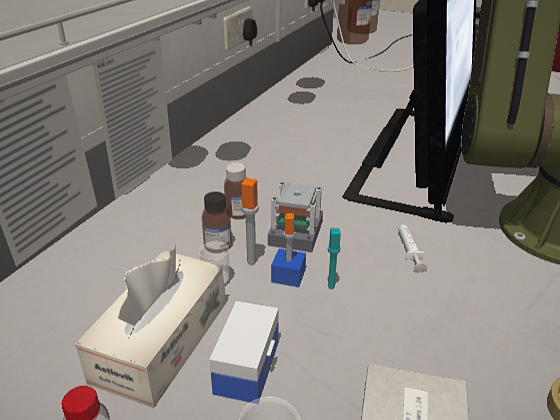

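The scene shows the small orange rod in the blue stand (scene px ~(253,265), side ~(289,265)). The jig is at (315,240) and (296,220). The large orange and turquoise rods are decoys. Next I'll enlarge both regions.

```bash
python3 - <<'E'
import cv2,pickle,numpy as np
a=pickle.load(open("scene0.pkl","rb"))["color"][165:305,200:360,::-1]
b=pickle.load(open("side0.pkl","rb"))["color"][155:295,190:350,::-1]
f=lambda i:cv2.resize(i,None,fx=5,fy=4.2857*1,interpolation=cv2.INTER_CUBIC)
cv2.imwrite("pics/a.png",cv2.resize(a,(680,595),interpolation=cv2.INTER_CUBIC)) # 4.25
cv2.imwrite("pics/b.png",cv2.resize(b,(680,595),interpolation=cv2.INTER_CUBIC))
E
```

```text
(no output)
```

View pics/a.png

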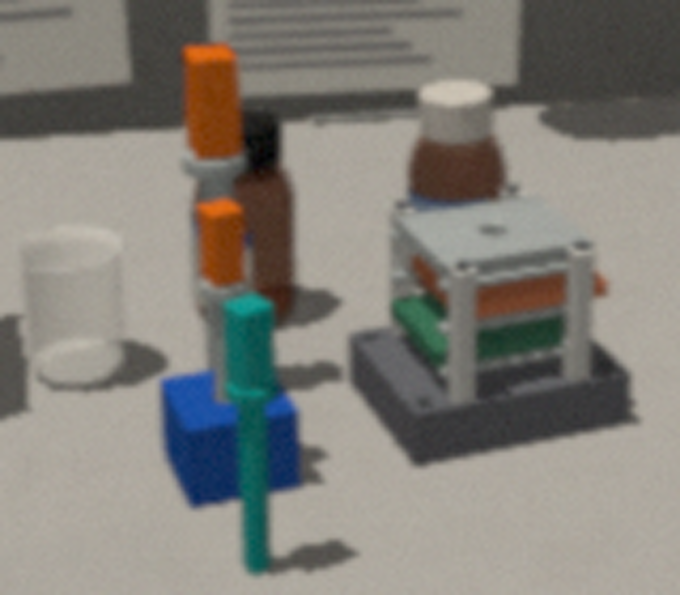

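View pics/b.png

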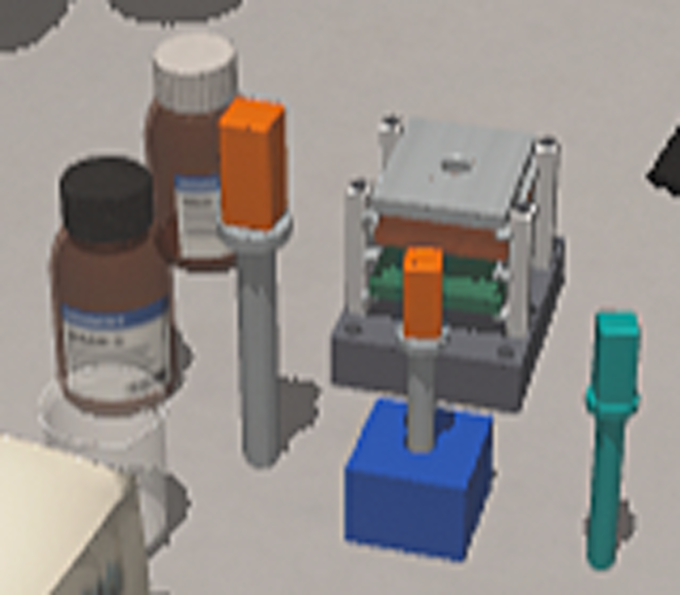

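Enlarged: rod top a(219,206)/b(423,257); top hole a(493,230)/b(457,166); four post tops read. Copper plate is shifted to scene-right, green to scene-left. Triangulating now.

```bash
cat > h.py <<'E'
import pickle,numpy as np
from scipy.optimize import least_squares
A=pickle.load(open("scene0.pkl","rb"));B=pickle.load(open("side0.pkl","rb"))
def proj(c,p):
    q=c["camera_from_world"]@np.r_[p,1]; u=c["intrinsics"]@q[:3]; return u[:2]/u[2]
ua=lambda p:np.array([200,165])+(np.array(p)+.5)/4.25-.5
ub=lambda p:np.array([190,155])+(np.array(p)+.5)/4.25-.5
def tri(a,b,z=None):
    f=lambda p:np.r_[proj(A,p)-ua(a),proj(B,p)-ub(b),[] if z is None else (p[2]-z)*3000]
    r=least_squares(f,[.5,-.2,.1]); return r.x,np.abs(r.fun).max()
E
python3 - <<'E'
from h import *
P=dict(rodtop=((219,206),(423,257),.134),hole=((493,230),(457,166),.094),
pmp=((463,267),(523,212),.097),ppp=((402,205),(357,187),.097),pmm=((582,247),(546,146),.097),ppm=((512,190),(390,122),.097),
bigtop=((210,50),(255,106),None),teal=((249,301),(618,318),None),tealcollar=((250,388),(612,403),None),bigcollar=((214,160),(256,228),None),whitecap=((456,92),(195,48),.114),blackcap=((262,120),(108,172),.114),
standP=((163,383),(350,470),None),rodcol=((222,288),(423,336),.098))
R={}
for k,(a,b,z) in P.items():
    p,e=tri(a,b,z);R[k]=p;print(k,p.round(4),e.round(1))
c=sum(R[k] for k in("pmp","ppp","pmm","ppm"))/4
v=R["pmp"]+R["ppp"]-R["pmm"]-R["ppm"];w=R["ppp"]+R["ppm"]-R["pmp"]-R["pmm"]
print("jig",c,"yaw from y",np.arctan2(-v[0],v[1]),"from x",np.arctan2(w[1],w[0]),np.linalg.norm(v)/2,np.linalg.norm(w)/2)
E
```

```text
rodtop [0.4522 0.3792 0.134 ] 0.2
hole [0.4943 0.2459 0.094 ] 0.5
pmp [0.4502 0.2713 0.0969] 1.2
ppp [0.5263 0.2851 0.097 ] 1.0
pmm [0.4624 0.2123 0.0969] 1.3
ppm [0.537  0.2266 0.097 ] 0.5
bigtop [0.5299 0.3742 0.1813] 0.2
teal [0.3699 0.375  0.1262] 0.3
tealcollar [0.3696 0.3762 0.0864] 0.7
bigcollar [0.5307 0.3751 0.1244] 0.6
whitecap [0.6396 0.2323 0.114 ] 0.2
blackcap [0.6197 0.3446 0.1139] 1.5
standP [0.4716 0.4072 0.0384] 0.3
rodcol [0.4496 0.3808 0.0979] 1.0
jig [0.49398851 0.24882889 0.09694846] yaw from y 0.19277517576472333 from x 0.1844528538819456 0.059803214877641 0.07659929664844739
```

```bash
python3 - <<'E'
import h
from h import *
h.ua=h.ub=lambda p:np.array(p,float)
for n,a,b in [("foot far",(403,262),(348,196)),("foot near",(470,324),(447,217)),("panel bottom L",(455,290),(420,188)),("top L",(452,22),(416,5))]:
    p,e=h.tri(a,b);print(n,p.round(3),e.round(1))
c=pickle.load(open("wrist0.pkl","rb"))
E
```

```text
foot far [0.442 0.072 0.006] 0.0
foot near [0.225 0.056 0.008] 2.6
panel bottom L [0.289 0.047 0.04 ] 4.8
top L [0.343 0.088 0.446] 8.5
```

View pics/wrist0.png

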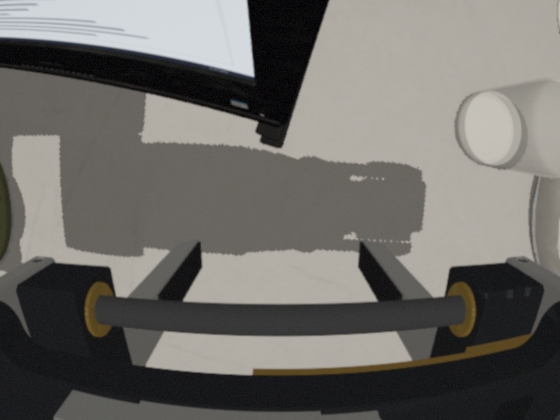

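```bash
python3 - <<'E'
from h import *
def ray(c,u,fish=False):
    K=c["intrinsics"];d=np.linalg.solve(K,np.r_[u,1])
    if fish:
        r=np.hypot(*d[:2]);d=np.r_[d[:2]/r*np.sin(r),np.cos(r)]
    T=c["camera_from_world"];R=T[:3,:3];return -R.T@T[:3,3],R.T@d
C,d=ray(A,(452,22))
for x in(.25,.29,.34):print("topL",(C+d*(x-C[0])/d[0]).round(3))
C,d=ray(A,(530,15))
for x in(.25,.29,.34):print("topR?",(C+d*(x-C[0])/d[0]).round(3))
W=pickle.load(open("wrist0.pkl","rb"))
for u in((272,140),(285,120),(325,0),(250,75),(0,65)):
    C,d=ray(W,u,True)
    print(u,C.round(3),[(C+d*(z-C[2])/d[2]).round(3)[:2].tolist() for z in(0,.04,.1)],d.round(2))
E
```

```text
topL [0.25  0.138 0.453]
topL [0.29  0.116 0.454]
topL [0.34  0.088 0.455]
topR? [0.25  0.034 0.46 ]
topR? [0.29  0.005 0.462]
topR? [ 0.34  -0.033  0.464]
(272, 140) [ 0.247 -0.495  0.383] [[0.244, -0.487], [0.244, -0.488], [0.245, -0.489]] [-0.01  0.02 -1.  ]
(285, 120) [ 0.247 -0.495  0.383] [[0.271, -0.494], [0.268, -0.494], [0.265, -0.494]] [ 0.06  0.   -1.  ]
(325, 0) [ 0.247 -0.495  0.383] [[0.432, -0.488], [0.413, -0.489], [0.384, -0.49]] [ 0.43  0.02 -0.9 ]
(250, 75) [ 0.247 -0.495  0.383] [[0.309, -0.437], [0.302, -0.443], [0.293, -0.452]] [ 0.16  0.15 -0.98]
(0, 65) [ 0.247 -0.495  0.383] [[0.243, -0.03], [0.244, -0.078], [0.244, -0.151]] [-0.01  0.77 -0.64]
```

The wrist view shows the monitor panel just ahead of the gripper: its edge is at px (272,140), roughly x≈0.27, y −0.49…0.06, up to z≈0.46. I'll lift over it and then swing to the left.

```bash
python3 -m pendant '[[[0,0,4.1],0],[[0,0,4.1],0],[[0,0,4.1],0],[[0,0,4.1],0],[[0,0,4.1],0],[[0,0,4.1],0],[[0,0,4.1],0],[[0,0,4.1],0],[[0,0,4.1],0],[[0,0,2],0],[[0,0,0],0],[[0,0,0],0]]' 0.6
```

```text
time_s: 1.15
ee_pos: [0.1842, -0.5196, 0.5841]
eef_rot: [3.141, 0.0, 0.341]
force: [-0.3, -1.5, -0.3]
grip_width: 0.0561
grip_force: 0.0
```

```bash
python3 -m pendant '[[[2.2,3.4,0],0],[[2.2,3.4,0],0],[[2.2,3.4,0],0],[[2.2,3.4,0],0],[[2.2,3.4,0],0],[[2.2,3.4,0],0],[[2.2,3.4,0],0],[[2.2,3.4,0],0],[[2.2,3.4,0],0],[[2.2,3.4,0],0],[[2.2,3.4,0],0],[[1,3.8,0],0],[[0,4,0],0],[[0,4,0],0],[[0,4,0],0],[[0,4,0],0],[[0,4,0],0],[[0,4,0],0],[[0,0,0],0],[[0,0,0],0]]'
```

```text
time_s: 2.82
ee_pos: [0.4358, 0.1345, 0.5826]
eef_rot: [-3.141, 0.003, 0.344]
force: [-0.5, -0.9, -0.9]
grip_width: 0.0564
grip_force: 0.0
```

```bash
python3 -m pendant '[[[0.2,4,0],0],[[0.2,4,0],0],[[0.2,4,0],0],[[0.2,3.5,-2],0],[[0.2,3,-2.5],0],[[0.2,3,-2.5],0],[[0.2,3,-2.5],0],[[0,0,-4],0],[[0,0,-4],0],[[0,0,-4],0],[[0,0,-4],0],[[0,0,-2],0],[[0,0,0],0],[[0,0,0],0],[[0,0,0],0]]'
python3 - <<'E'
from station import ctrl
import cv2,pickle
c=ctrl.camera("wrist");pickle.dump(c,open("w1.pkl","wb"))
cv2.imwrite("pics/w1.png",cv2.resize(c["color"][:,:,::-1],(800,600),interpolation=cv2.INTER_CUBIC))
o=ctrl.get_obs();print(o["ee_pos"],o["eef_rot"],o["qpos"].round(3))
E
```

```text
time_s: 4.07
ee_pos: [0.4507, 0.3774, 0.3113]
eef_rot: [-3.141, -0.002, 0.34]
force: [0.8, -0.2, 0.4]
grip_width: 0.0561
grip_force: 0.0
[0.4507095  0.37769201 0.31149654] [-3.14076107e+00 -2.94588673e-03  3.40059111e-01] [ 0.635  0.333  1.236 -0.     1.57   1.866]
```

View pics/w1.png

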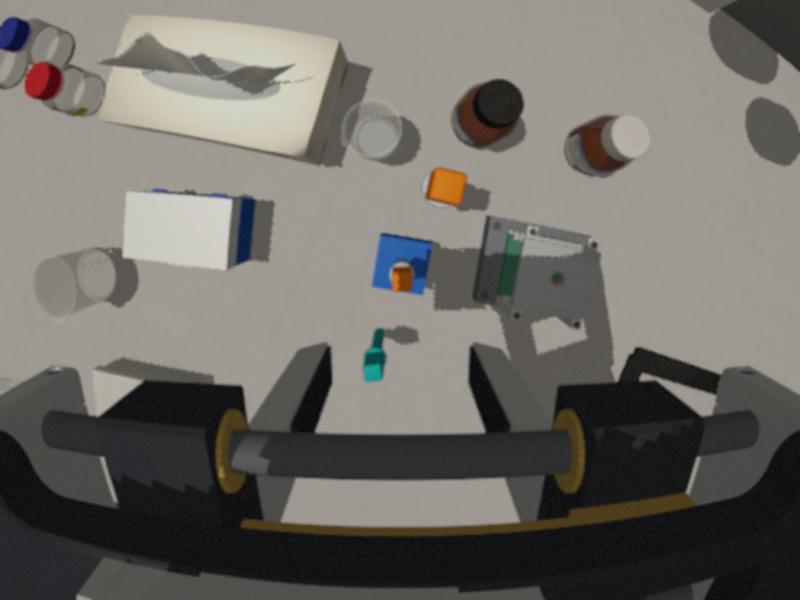

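The wrist view shows the rod grip at (402,279), the stand at (402,263) and the jig at (548,270), with the top hole at (557,279). One enlarged crop should give the yaw.

```bash
python3 - <<'E'
import cv2,pickle
c=pickle.load(open("w1.pkl","rb"))["color"][145:240,255:425,::-1]
cv2.imwrite("pics/w1c.png",cv2.resize(c,None,fx=4.7,fy=4.7,interpolation=cv2.INTER_CUBIC))
E
```

```text
(no output)
```

View pics/w1c.png

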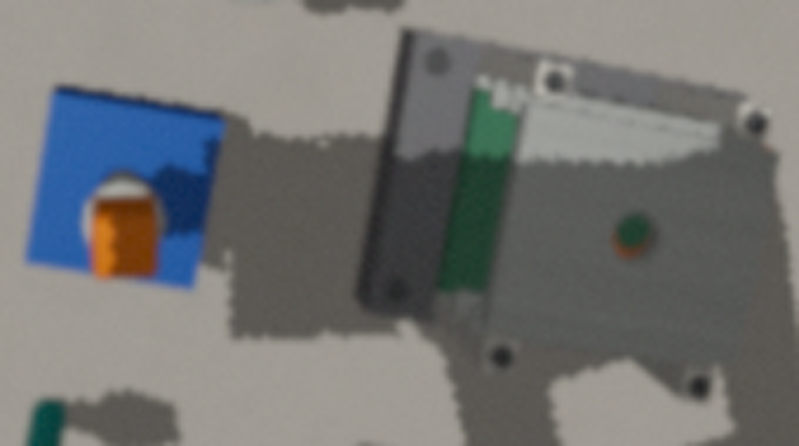

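```bash
cat >> h.py <<'E'
def wr(W,u,z):
    K=W["intrinsics"];d=np.linalg.solve(K,np.r_[u,1]);r=np.hypot(*d[:2]);d=np.r_[d[:2]/r*np.sin(r),np.cos(r)]
    T=W["camera_from_world"];R=T[:3,:3];C=-R.T@T[:3,3];d=R.T@d;return C+d*(z-C[2])/d[2]
E
python3 - <<'E'
from h import *
import cv2
W=pickle.load(open("w1.pkl","rb"))
f=lambda x,y,z:wr(W,(255+(x+.5)/4.7-.5,145+(y+.5)/4.7-.5),z)
print("rod",f(126,246,.134),"hole",f(634,232,.094))
P=np.array([f(*p,.097) for p in((555,80),(756,122),(502,356),(699,386))]);print(P.round(4),P.mean(0))
s=[f(*p,.04)for p in((55,88),(225,118),(26,262),(193,288))];print("stand",np.round(s,4),np.mean(s,0))
v=P[0]-P[1]+P[2]-P[3];print("yaw",np.arctan2(-v[0],v[1]))
v=s[0]-s[1]+s[2]-s[3];print("stand yaw",np.arctan2(-v[0],v[1]))
E
```

```text
rod [0.45522199 0.37715073 0.134     ] hole [0.4993032  0.24543234 0.094     ]
[[0.5294 0.2832 0.097 ]
 [0.5402 0.2244 0.097 ]
 [0.455  0.2688 0.097 ]
 [0.4662 0.2104 0.097 ]] [0.49771224 0.2466731  0.097     ]
stand [[0.4774 0.4066 0.04  ]
 [0.4857 0.3564 0.04  ]
 [0.4252 0.3978 0.04  ]
 [0.4344 0.3478 0.04  ]] [0.45565498 0.37714575 0.04      ]
yaw 0.18633738636068756
stand yaw 0.17351046279369273
```

```bash
python3 -m pendant '[[[0.3,0,-4],0],[[0,0,-4],0],[[0,0,-4],0],[[0,0,-4],0],[[0,0,-2.5],0],[[0,0,-1.5],0],[[0,0,-0.7],0],[[0,0,0],0],[[0,0,0],0]]' && python3 -m pendant '[[[0,0,0],0],[[0,0,0],0],[[0,0,0],0],[[0,0,0],0],[[0,0,0],0],[[0,0,0],0]]' 0 40
```

```text
time_s: 4.87
ee_pos: [0.4538, 0.3784, 0.104]
eef_rot: [-3.141, -0.002, 0.341]
force: [0.1, 0.5, -0.4]
grip_width: 0.0565
grip_force: 0.0
time_s: 5.37
ee_pos: [0.453, 0.378, 0.1025]
eef_rot: [-3.142, -0.0, 0.341]
force: [0.8, -1.0, -0.4]
grip_width: 0.0197
grip_force: 0.0
```

```bash
python3 -m pendant '[[[0,0,0],0],[[0,0,0],0],[[0,0,0],0],[[0,0,0],0]]' 0 40; python3 -m pendant '[[[0,0,1],0],[[0,0,2],0],[[0,0,3],0],[[0,0,3],-0.05],[[0,0,0],-0.05],[[0,0,0],-0.05],[[0,0,0],0],[[0,0,0],0]]'
python3 - <<'E'
from station import ctrl
import cv2,pickle
for n in("side",):
    c=ctrl.camera(n);pickle.dump(c,open("s2.pkl","wb"))
    cv2.imwrite("pics/s2.png",cv2.resize(c["color"][80:300,180:400,::-1],(600,600),interpolation=cv2.INTER_CUBIC))
o=ctrl.get_obs();print(o["ee_pos"],o["eef_rot"],o["force"],o["grip_width"])
E
```

```text
time_s: 5.7
ee_pos: [0.4531, 0.3779, 0.1025]
eef_rot: [3.142, -0.0, 0.341]
force: [1.1, -1.0, 1.5]
grip_width: 0.0157
grip_force: 40.0
time_s: 6.37
ee_pos: [0.4529, 0.3779, 0.1926]
eef_rot: [-3.142, 0.0, 0.192]
force: [0.4, 0.5, -1.8]
grip_width: 0.0158
grip_force: 40.0
[0.45284577 0.37791599 0.19238179] [3.14150529e+00 4.94594767e-04 1.92554049e-01] [ 0.07018113 -0.46935455 -2.52433024] 0.01583661494967233
```

View pics/s2.png

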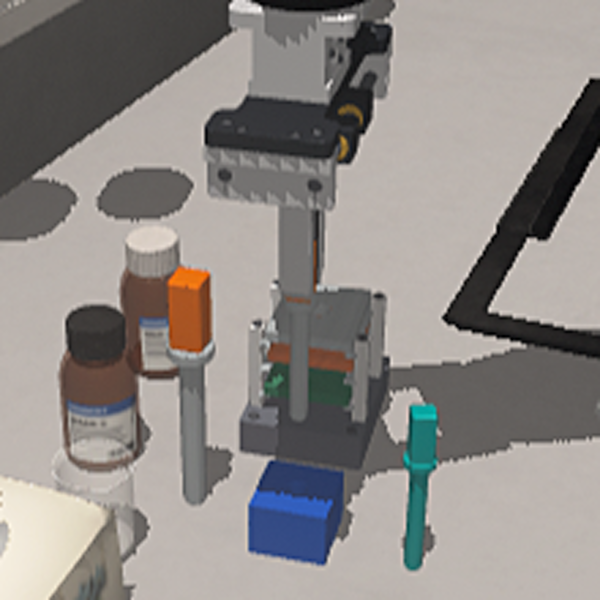

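The side view shows the rod held upright at (298,360), clear of the stand. Carrying it over the top hole.

```bash
python3 -m pendant '[[[0,0,1.8],0],[[0.8,-2.6,0],0],[[1,-3,0],0],[[1,-3,0],0],[[0.9,-2.8,0],0],[[0.6,-1.85,0],0],[[0,0,0],0],[[0,0,0],0],[[0,0,-0.4],0],[[0,0,0],0],[[0,0,0],0]]'
python3 - <<'E'
from station import ctrl
import cv2,pickle,numpy as np
I=[]
c=ctrl.camera("wrist");pickle.dump(c,open("w3.pkl","wb"))
d=ctrl.camera("side");pickle.dump(d,open("s3.pkl","wb"))
e=ctrl.camera("scene");pickle.dump(e,open("c3.pkl","wb"))
w=cv2.resize(c["color"][150:300,200:360,::-1],(400,375),interpolation=cv2.INTER_CUBIC)
s=cv2.resize(d["color"][145:225,255:340,::-1],(400,376),interpolation=cv2.INTER_CUBIC)[:375]
cv2.imwrite("pics/w3.png",np.hstack([w,s]))
o=ctrl.get_obs();print(o["ee_pos"],o["eef_rot"],o["force"])
E
```

```text
time_s: 7.33
ee_pos: [0.4955, 0.2463, 0.2059]
eef_rot: [3.142, 0.001, 0.192]
force: [0.2, -0.9, -1.6]
grip_width: 0.0159
grip_force: 40.0
[0.49583696 0.24596482 0.20635252] [-3.14159165e+00  2.96354305e-05  1.91724705e-01] [-0.01206582 -0.0689547  -2.10120607]
```

View pics/w3.png

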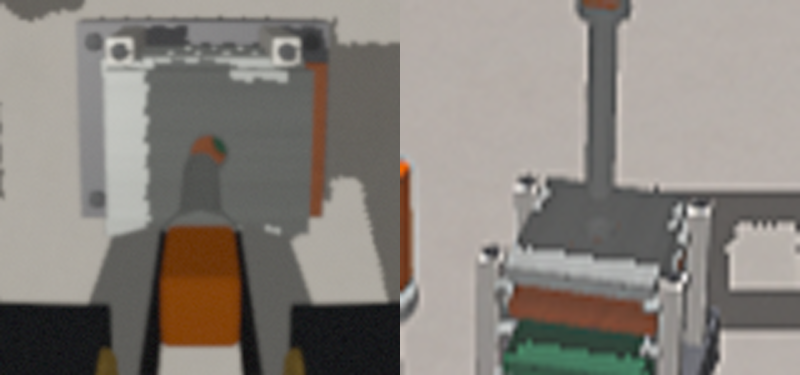

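```bash
python3 - <<'E'
from h import *
import cv2
W1=pickle.load(open("w1.pkl","rb"));W3=pickle.load(open("w3.pkl","rb"));S=pickle.load(open("s3.pkl","rb"))
f1=lambda x,y,z:wr(W1,(255+(x+.5)/4.7-.5,145+(y+.5)/4.7-.5),z)
f3=lambda x,y,z:wr(W3,(200+(x+.5)/2.5-.5,150+(y+.5)/2.5-.5),z)
ps=[f3(119,50,.097),f3(287,50,.097)];print("+x posts w3",np.round(ps,4),"mid",np.mean(ps,0))
yaw=.188;ey=np.array([-np.sin(yaw),np.cos(yaw),0]);ex=np.array([np.cos(yaw),np.sin(yaw),0])
j3=np.mean(ps,0)-.038*ex;j1=np.array([.4977,.2467,0]);print("jig w3",j3)
h=f3(209,152,.094);print("hole w3",h,"rel jig",ex@(h-j3),ey@(h-j3))
print("copper -y edge w3",[ey@(f3(328,y,.072)-j3)*1e3+38 for y in(70,200)])
print("top edges w3",[ey@(f3(x,y,.094)-j3)*1e3 for x,y in((105,100),(312,100))])
print("green +y edge w1",[ey@(f1(x,y,.05)-j1)*1e3-38 for x,y in((476,95),(440,285))])
print("top +y edge w1",[ey@(f1(x,y,.094)-j1)*1e3-38 for x,y in((522,105),(492,290))])
T=np.array([.4958,.246,.112])
print("side: nose expected crop px",(proj(S,T)-[255,145]+.5)*4.706-.5+[400,0],"hole at TCP xy",(proj(S,np.r_[T[:2],.094])-[255,145]+.5)*4.706+[400,0])
for n,v in(("ex",ex),("ey",ey)):print(n,(proj(S,T+.001*v)-proj(S,T))*4.706)
E
```

```text
+x posts w3 [[0.5298 0.2825 0.097 ]
 [0.5412 0.2239 0.097 ]] mid [0.53551917 0.25318186 0.097     ]
jig w3 [0.49818873 0.24607987 0.097     ]
hole w3 [0.49882396 0.24378445 0.094     ] rel jig 0.00019502807082448406 -0.0023736970522361795
copper -y edge w3 [np.float64(-10.813137624044273), np.float64(-12.771782614924007)]
top edges w3 [np.float64(35.44895387192722), np.float64(-39.70197895365547)]
green +y edge w1 [np.float64(0.9397710795055687), np.float64(1.0837856527262488)]
top +y edge w1 [np.float64(-1.151090211028368), np.float64(-2.646055948764058)]
side: nose expected crop px [598.12061544 190.75274799] hole at TCP xy [597.64452548 228.50892457]
ex [-2.35287257 -0.31206118]
ey [-0.53692129  1.17352403]
```

The wrist view (left) shows the hole at (209,152) directly ahead of the rod. The side view (right) agrees that rod and hole line up within ~1 mm, and the copper plate sticks out towards −y. The estimated plate offsets along jig y are top −2.3, copper about −11 and green about +1 mm. Now descending lightly into the top hole.

```bash
python3 -m pendant '[[[0,-0.05,-0.5],0],[[0,0,-0.5],0],[[0,0,-0.4],0],[[0,0,-0.3],0],[[0,0,-0.3],0],[[0,0,-0.1],0],[[0,0,0],0]]'; python3 -m pendant '[[[0,0,-0.1],0],[[0,0,-0.1],0],[[0,0,0],0],[[0,0,0],0]]'
```

```text
time_s: 8.07
ee_pos: [0.496, 0.2448, 0.1851]
eef_rot: [3.141, 0.0, 0.191]
force: [0.5, -1.4, -2.0]
grip_width: 0.0157
grip_force: 40.0
time_s: 8.4
ee_pos: [0.4961, 0.2449, 0.1834]
eef_rot: [3.142, -0.0, 0.191]
force: [0.6, -1.7, -1.1]
grip_width: 0.0156
grip_force: 40.0
```

```bash
python3 -m pendant '[[[0,0,-0.2],0],[[0,0,-0.2],0],[[0,0,-0.2],0],[[0,0,0],0]]'; python3 -m pendant '[[[0,0,-0.3],0],[[0,0,-0.3],0],[[0,0,0],0],[[0,0,0],0]]'
```

```text
time_s: 8.73
ee_pos: [0.4959, 0.2449, 0.1769]
eef_rot: [3.141, 0.0, 0.191]
force: [1.1, -1.1, -1.4]
grip_width: 0.016
grip_force: 40.0
time_s: 9.07
ee_pos: [0.4959, 0.2449, 0.1711]
eef_rot: [3.141, 0.0, 0.191]
force: [0.3, -0.4, -1.9]
grip_width: 0.0161
grip_force: 40.0
```

```bash
python3 -m pendant '[[[0.05,-0.26,0],0],[[0.05,-0.26,0],0],[[0.05,-0.26,0],0],[[0,0,0],0],[[0,0,0],0]]'; python3 -m pendant '[[[0,0,-0.2],0],[[0,0,-0.2],0],[[0,0,-0.15],0],[[0,0,-0.1],0],[[0,0,-0.1],0],[[0,0,0],0],[[0,0,0],0]]'
```

```text
time_s: 9.48
ee_pos: [0.4976, 0.2369, 0.1714]
eef_rot: [3.142, -0.0, 0.19]
force: [-0.0, -0.2, -0.1]
grip_width: 0.0155
grip_force: 40.0
time_s: 10.07
ee_pos: [0.4976, 0.2371, 0.1639]
eef_rot: [3.141, -0.0, 0.191]
force: [0.9, -1.6, -0.0]
grip_width: 0.0157
grip_force: 40.0
```

```bash
python3 -m pendant '[[[0,0,-0.1],0],[[0,0,-0.1],0],[[0,0,0],0],[[0,0,0],0]]';python3 - <<'E'
from station import ctrl
o=ctrl.get_obs();print(o["force"],o["ee_pos"])
E
```

```text
time_s: 10.4
ee_pos: [0.4975, 0.2371, 0.1617]
eef_rot: [3.142, 0.0, 0.191]
force: [0.5, -1.4, -1.6]
grip_width: 0.0156
grip_force: 40.0
[ 0.52250277 -1.40505597 -1.6373972 ] [0.49749781 0.23711548 0.1616844 ]
```

Force stays at baseline, so it's in the copper plate. Continuing towards the green one.

```bash
python3 -m pendant '[[[0,0,-0.2],0],[[0,0,-0.2],0],[[0,0,0],0]]';python3 -m pendant '[[[0,0,-0.2],0],[[0,0,-0.2],0],[[0,0,-0.2],0],[[0,0,-0.3],0],[[0,0,0],0],[[0,0,0],0]]'
```

```text
time_s: 10.65
ee_pos: [0.4974, 0.2371, 0.1574]
eef_rot: [3.142, 0.0, 0.191]
force: [1.1, -2.0, -2.0]
grip_width: 0.0157
grip_force: 40.0
time_s: 11.15
ee_pos: [0.4974, 0.2371, 0.1486]
eef_rot: [3.142, 0.0, 0.191]
force: [0.3, -0.9, -1.9]
grip_width: 0.0158
grip_force: 40.0
```

```bash
python3 -m pendant '[[[-0.05,0.28,0],0],[[-0.05,0.28,0],0],[[-0.05,0.28,0],0],[[-0.06,0.27,0],0],[[0,0,0],0],[[0,0,0],0]]';python3 -m pendant '[[[0,0,-0.2],0],[[0,0,-0.2],0],[[0,0,-0.1],0],[[0,0,-0.1],0],[[0,0,0],0],[[0,0,0],0]]';python3 -m pendant '[[[0,0,-0.1],0],[[0,0,0],0],[[0,0,0],0]]'
```

```text
time_s: 11.65
ee_pos: [0.4953, 0.2487, 0.149]
eef_rot: [-3.141, -0.0, 0.191]
force: [0.3, -0.2, -1.2]
grip_width: 0.0157
grip_force: 40.0
time_s: 12.15
ee_pos: [0.4954, 0.2483, 0.1428]
eef_rot: [-3.142, 0.0, 0.191]
force: [-0.5, -0.5, -1.7]
grip_width: 0.0159
grip_force: 40.0
time_s: 12.4
ee_pos: [0.4955, 0.2482, 0.1419]
eef_rot: [3.142, -0.0, 0.191]
force: [-0.3, 0.1, -0.7]
grip_width: 0.0159
grip_force: 40.0
```

```bash
python3 -m pendant '[[[0,0,-0.1],0],[[0,0,0],0],[[0,0,0],0]]';python3 -m pendant '[[[0,0,-0.1],0],[[0,0,0],0],[[0,0,0],0]]'
```

```text
time_s: 12.65
ee_pos: [0.4955, 0.2481, 0.1408]
eef_rot: [3.141, -0.0, 0.191]
force: [0.9, -0.3, -1.3]
grip_width: 0.0156
grip_force: 40.0
time_s: 12.9
ee_pos: [0.4954, 0.2482, 0.1398]
eef_rot: [3.142, 0.0, 0.191]
force: [1.5, -1.8, -0.5]
grip_width: 0.0158
grip_force: 40.0
```

```bash
python3 -m pendant '[[[0,0,-0.2],0],[[0,0,-0.2],0],[[0,0,-0.2],0],[[0,0,-0.2],0],[[0,0,-0.2],0],[[0.02,-0.08,0],0],[[0,0,0],0],[[0,0,0],0]]';python3 -m pendant '[[[0,0,-0.1],0],[[0,0,-0.1],0],[[0,0,-0.1],0],[[0,0,-0.1],0],[[0,0,0],0],[[0,0,0],0]]'
```

```text
time_s: 13.57
ee_pos: [0.4956, 0.2475, 0.1299]
eef_rot: [-3.141, 0.0, 0.191]
force: [0.2, 0.9, -0.4]
grip_width: 0.0155
grip_force: 40.0
time_s: 14.07
ee_pos: [0.4956, 0.2475, 0.1258]
eef_rot: [3.142, 0.0, 0.191]
force: [0.4, 0.5, -1.7]
grip_width: 0.0158
grip_force: 40.0
```

```bash
python3 -m pendant '[[[0,0,-0.1],0],[[0,0,-0.1],0],[[0,0,-0.1],0],[[0,0,0],0],[[0,0,0],0]]';python3 -m pendant '[[[0,0,-0.05],0],[[0,0,-0.05],0],[[0,0,0],0],[[0,0,0],0]]'
```

```text
time_s: 14.48
ee_pos: [0.4956, 0.2475, 0.1228]
eef_rot: [3.142, 0.0, 0.191]
force: [-0.0, 1.1, -1.9]
grip_width: 0.0159
grip_force: 40.0
time_s: 14.82
ee_pos: [0.4956, 0.2474, 0.1219]
eef_rot: [3.142, 0.0, 0.191]
force: [-0.5, -0.4, -0.9]
grip_width: 0.0157
grip_force: 40.0
```

```bash
python3 -m pendant '[[[0,0,-0.05],0],[[0,0,-0.05],0],[[0,0,0],0],[[0,0,0],0]]';python3 -m pendant '[[[0,0,-0.05],0],[[0,0,-0.05],0],[[0,0,0],0],[[0,0,0],0]]'
```

```text
time_s: 15.15
ee_pos: [0.4956, 0.2474, 0.1209]
eef_rot: [3.142, 0.0, 0.191]
force: [-0.0, -0.8, -0.4]
grip_width: 0.0156
grip_force: 40.0
time_s: 15.48
ee_pos: [0.4957, 0.2474, 0.1199]
eef_rot: [3.141, -0.0, 0.191]
force: [1.2, -2.2, 0.0]
grip_width: 0.0157
grip_force: 40.0
```

In the socket mouth. Going on down.

```bash
python3 -m pendant '[[[0,0,-0.1],0],[[0,0,-0.1],0],[[0,0,-0.1],0],[[0,0,0],0],[[0,0,0],0]]';python3 -m pendant '[[[0,0,-0.15],0],[[0,0,-0.15],0],[[0,0,-0.15],0],[[0,0,-0.15],0],[[0,0,0],0],[[0,0,0],0]]'
```

```text
time_s: 15.9
ee_pos: [0.4957, 0.2472, 0.1168]
eef_rot: [3.141, 0.0, 0.191]
force: [2.2, -3.5, 0.8]
grip_width: 0.0157
grip_force: 40.0
time_s: 16.4
ee_pos: [0.4957, 0.2472, 0.1106]
eef_rot: [3.141, 0.0, 0.191]
force: [2.2, -5.1, 0.5]
grip_width: 0.016
grip_force: 40.0
```

```bash
python3 -m pendant '[[[0.02,-0.04,0],0],[[0,0,0],0],[[0,0,-0.15],0],[[0,0,-0.15],0],[[0,0,0],0],[[0,0,0],0]]';python3 -m pendant '[[[0,0,-0.1],0],[[0,0,-0.1],0],[[0,0,0],0],[[0,0,0],0]]'
```

```text
time_s: 16.9
ee_pos: [0.4957, 0.247, 0.1075]
eef_rot: [3.141, 0.0, 0.191]
force: [2.7, -4.6, -2.6]
grip_width: 0.0158
grip_force: 40.0
time_s: 17.23
ee_pos: [0.4958, 0.247, 0.1057]
eef_rot: [3.141, 0.0, 0.191]
force: [0.4, -5.2, 0.0]
grip_width: 0.0159
grip_force: 40.0
```

```bash
python3 -m pendant '[[[0,-0.04,0],0],[[0,0,-0.05],0],[[0,0,-0.05],0],[[0,0,0],0],[[0,0,0],0]]';python3 -m pendant '[[[0,0,-0.05],0],[[0,0,0],0],[[0,0,0],0]]'
```

```text
time_s: 17.65
ee_pos: [0.4958, 0.2468, 0.1049]
eef_rot: [-3.141, -0.0, 0.191]
force: [0.2, -2.5, 1.9]
grip_width: 0.016
grip_force: 40.0
time_s: 17.9
ee_pos: [0.4958, 0.2468, 0.1044]
eef_rot: [-3.141, -0.0, 0.191]
force: [1.8, -2.4, 2.1]
grip_width: 0.0156
grip_force: 40.0
```

The upward force has grown by ~3.5 N, so the collar is on the plate. Releasing and checking.

```bash
python3 -m pendant '[[[0,0,0],0],[[0,0,0],0],[[0,0,0],0],[[0,0,0],0],[[0,0,0],0]]' 0.5; python3 -m pendant '[[[0,0,1],0],[[0,0,3],0],[[0,0,4],0],[[0,0,4],0],[[0,0,4],0],[[0,0,0],0],[[0,0,0],0]]'
python3 - <<'E'
from station import ctrl
import cv2,pickle,numpy as np
d=ctrl.camera("side")["color"];e=ctrl.camera("scene")["color"]
s=cv2.resize(d[150:235,245:340,::-1],(400,358),interpolation=cv2.INTER_CUBIC)
w=cv2.resize(e[185:275,270:370,::-1],(398,358),interpolation=cv2.INTER_CUBIC)
cv2.imwrite("pics/end.png",np.hstack([s,w]))
E
```

```text
time_s: 18.32
ee_pos: [0.4957, 0.2468, 0.1043]
eef_rot: [-3.141, 0.0, 0.191]
force: [0.2, 0.3, -0.8]
grip_width: 0.0449
grip_force: 0.0
time_s: 18.9
ee_pos: [0.4963, 0.2469, 0.2672]
eef_rot: [-3.141, -0.005, 0.191]
force: [-0.9, 0.7, -1.0]
grip_width: 0.0471
grip_force: 0.0
```

View pics/end.png

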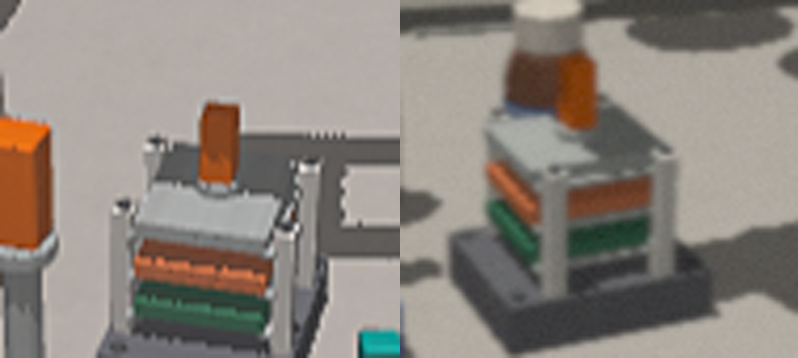

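The rod stands upright through the three aligned plates (side crop (220,145), scene crop (577,90)) with its collar on the top plate, and the gripper is clear.

```bash
python3 - <<'E'
from station import ctrl
print(ctrl.hand_in())
E
```

```text
the job is handed in; nothing more can be done
None
```

I threaded the rod through all three plates into the base socket, with its collar on the top plate as far as the final picture shows, then released it and handed the job in at about 19 s; the hand-in returned no verdict.

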